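# Hang the shoe carrier on the drying conveyor

### The job

Pick up the red shoe carrier by its black grip, lift its hook over the front lip of the conveyor rail and gently lower it behind the lip, feeling along the yellow strip for the gap in it, until the hook drops in and the carrier hangs fully home on the lip. Let go of it, do not force it against the rail, and leave the blue carrier and everything else on the counter where it is.

Things in the scene. Friction and masses are not known exactly. Their poses are not given: they have to be found in the camera images.
- red_carrier_grip (a point): Red shoe carrier (loose, 0.3-0.55 kg, a child's shoe fixed in it): centre of its upright black grip tab, 14 mm (x) by 30 (y) by 46 high, about above the centre of mass. z up, x from the tab to the hook. It stands on its tray (97 mm in x, 190 in y): tab centre 150 mm above the tray's underside, tab top 172, the 6 mm arm at the tab's foot 126.
- red_carrier_hook (a point): Same axes as the grip; 55 mm in +x and 30 mm below it: middle of the underside of the hook's bridge. The hook's mouth is 12 mm wide in x, centred here, between the flat back plate (-x side, 60 mm wide in y, 120 mm down from here) and the tongue (+x side, 5 mm thick, 40 mm wide in y, 25 mm down from here). Hung home, the bridge rests on the rail's lip.
- red_carrier: The whole red carrier; origin at the centre of the tray's underside, 150 mm below the grip point, same axes.
- lip (a point): Conveyor rail, fixed, aluminium: middle of the top edge of its front lip, 190 mm above the counter. y along the rail, x across it away from the robot, z up. The lip is 6 mm thick (3 mm each side of here); below, it goes on as a flat front face 125 mm high. Behind it (+x) is a channel 16 mm wide, then a rear wall 6 mm thick, 6 mm higher than the lip.
- strip (a point): Fixed point of the rail, same axes: on the channel's centre line at the height of the yellow strip in it, 12 mm below the lip's top. The strip fills the channel but for one gap 47 mm long in y, 18 mm deep, with a black floor; its middle is NOT measured: 10 to 80 mm in +y from here. On the strip the tongue holds the bridge 13 mm above the lip; in the gap it comes down on it.
- rail: The whole rail, 540 mm long in y; origin on the counter below the lip point, same axes. Grey drive housings, 25 mm higher than the lip, stand at its ends, 200 mm and more in y from the lip point. The yellow strip stands still under any gentle push. More than 30 N between carrier and rail counts as forcing; the rail is stiff, so come down slowly.
- blue_carrier: A second carrier like the red one but blue, with its own shoe, standing upright on the counter; origin at the centre of the tray's underside. A bystander.
- left_shoe: Stiff adult bowling shoe, 280 mm long, 95 mm high, a bystander; origin under its middle, toe to +x.
- right_shoe: The other shoe of the pair, a bystander; same size and axes.
- spray_can: Disinfectant spray can, 62 mm across, 210 mm high, a bystander; origin under its middle.
- cleaner_bottle: White cleaner bottle, 72 mm across, 200 mm high, a bystander; origin under its middle.
- shoe_brush: Brush lying on the counter, a bystander.

How it is judged:
At the end, for the whole second after the job is handed in: The red carrier hangs still on the rail, released: its hook bridge is within 5 mm of the lip's top in height and 8 mm across the lip (tongue down in the gap behind it), and it is upright within 8 degrees (z of red_carrier_hook in the frame of lip between -0.005 and 0.005 m and x of red_carrier_hook in the frame of lip between -0.008 and 0.008 m and angle between red_carrier_hook's own z axis and vertical below 0.14 rad and contact force between red_carrier and rail above 1 N and linear speed of red_carrier below 0.03 m/s); the robot touches nothing.
It fails at once if the red carrier is forced against the rail: more than 30 N before its bridge is within 6 mm of the lip's top, or more than 60 N at any time ((contact force between red_carrier and rail above 30 N and z of red_carrier_hook in the frame of lip above 0.006 m) or contact force between red_carrier and rail above 60 N).
It fails at once if the blue carrier is shifted more than 30 mm or tipped (distance of blue_carrier from where it was at the start of the episode above 0.03 m or angle between blue_carrier's own z axis and vertical above 0.3 rad).
It fails at once if another thing on the counter is shifted more than 40 mm (distance of any of left_shoe, right_shoe, spray_can, cleaner_bottle, shoe_brush from where it was at the start of the episode above 0.04 m).
It also fails if it takes over 58 s, if anything falls off the work surface, if the arm or the gripper's body presses on something with over 40 N, if the wrist force passes 120 N, or if a joint passes its speed limit or range.

### The arm

A 7-joint arm with a two-finger parallel gripper is mounted at the origin on the work surface. World frame = base frame: x ahead of the robot, y to its left, z up, the work surface at z = 0. Lengths are in m, angles in rad, forces in N, time in s.
With the tool pointing down it reaches from about 0.4 to 0.85 m from the base axis. Payload 10.4 kg.
Tool frame: the origin (TCP) lies at the very end of the fingers, on their centre line; the grasp point (between the pads) lies 19 mm behind it; y points along the fingers, x is the direction in which the jaws open and shut, and the axes are right-handed (so a half turn about y gives the same grasp; the last joint's range is limited). The gripper opens to 85 mm and grips with 20 to 120 N. Pads are 22 mm wide; open, the fingers measure 114 mm over their backs; the gripper's body (76 mm by 85 mm) begins 54 mm behind the grasp point. The pads swing forward as they close: fully open they stand 13 mm farther back than shut.
Start: joints at [1.196, 0.332, -0.065, 1.46, 0.022, 1.35, -0.088], TCP at [0.215, -0.587, 0.231] pointing down, gripper open.
Joint ranges: [-2.6, 2.6], [-0.5, 2.12], [-1.47, 1.34], [0.16, 2.42], [-1.27, 4.41], [0.06, 2.06], [-2.6, 2.6]. Speed limits (rad/s): [2.22, 2.22, 2.79, 2.79, 3.14, 3.14, 3.14].

### API

Orientations are given as a unit quaternion [x, y, z, w].
In Python, from station import get_obs, grab_frame, hand_in gives the robot as it stands.
- The arm moves only by the shell command python3 -m jog 'ROWS' [FORCE]. ROWS is JSON, one flat list of numbers, 5 for each row, row after row: the shift along the tool's x, y, z in mm, then the turn about the tool's y in degrees, then the gripper command: -1 is fully open, 1 is shut, values between are in proportion. In form: [tx, ty, tz, twist, gripper, tx, ty, tz, twist, gripper, ...]. A call has exactly 8 rows; each row shifts and turns the commanded pose from where the row before left it, along the tool's axes as they then stand; what a row does not reach is not made up. A row lasts 1/12 s, in which the tool goes at most 41.7 mm and 7.16 degrees, less where a joint would pass 70% of its speed; a pose out of reach is approached as far as the arm can. A call is refused whole if a number of a shift passes 41.7 or a number of a turn 7.16, either way. A call with a gripper value outside its range is refused whole. The fingers move at their own pace and stop on an object; FORCE is the grip in N (left out, the last holds). Time passes only in rows, so rows that do not move let the fingers close, or fill a call up. It gives the time, the measured TCP pose, the force and the opening at its end, in the units of the state.
- get_obs(): the state, without advancing time (a new reading comes with each control period).
- grab_frame(name): name is "scene" or "top" or "wrist"; returns a dict with "pixels" (384x512x3 uint8, blue, green, red), "K" (3x3 intrinsics, pixels), "k1" (the pictures are not rectified: a ray, as slopes to the right and down, at radius r is drawn at 1 + k1 r^2 times it, then the intrinsics apply), "pose" (4x4, takes a point from camera to world coordinates); the wrist camera has in their place "T_tool_cam" (4x4, takes a point from camera to tool coordinates, whose origin is the TCP and whose axes are the tool frame's). Camera axes: x right, y down, z forward; pixel columns grow to the right and rows downward; lengths in m; the calibration is good to about 2 mm. A picture is of the moment at which its call begins: read the wrist's pose just before it. There is no depth.
- hand_in(): hands the job in, once; it reports no verdict.
The state is a dict: "time_s": time; "joint_positions": joint angles; "joint_vel": joint speeds; "joint_efforts": joint torques, N m; "tcp_pos": TCP position; "ee_rot": TCP orientation; "force": force on the tool from outside, world axes, zero at the start; "ft_torque": the same for the moment, N m; "opening": finger opening in m.
Only numpy, scipy, OpenCV 4.12 (cv2) and the standard library are available. Lean on these libraries where they do the work, as an engineer would, in place of code of your own. Each camera call takes 0.05 s, during which the arm holds its last target. There are 200 camera calls.

## Working session

There is one attempt and no reset: what is moved stays moved. The work goes in short steps, Python scripts to look and compute and a shell command to move; the robot and the scene stay as the last step left them, time stands still between calls to the robot, and variables do not carry over. Pictures are saved under pics/ and viewed, on a budget of 10 in all, crops included, one or two more only if the job needs it, and the job is handed in when it is done.

```bash
ls; mkdir -p pics; python3 - <<'E'
from station import get_obs,grab_frame
import cv2,json
o=get_obs();print({k:(o[k]) for k in ['time_s','tcp_pos','ee_rot','force','opening']})
for n in ['scene','top']:
    f=grab_frame(n);cv2.imwrite(f'pics/{n}0.png',f['pixels']);print(n,f['K'],f['k1'],f['pose'])
f=grab_frame('wrist');print(f['K'],f['k1'],f['T_tool_cam'])
E
```

```text
pics
{'time_s': 0.0, 'tcp_pos': array([ 0.21519615, -0.58638197,  0.23049808]), 'ee_rot': array([-0.57951978,  0.40522703, -0.40435621,  0.58003788]), 'force': array([-0.45723478, -1.1295228 , -0.19851719]), 'opening': 0.08568728838071975}
scene [[359.86465641   0.         263.08107153]
 [  0.         359.86465641 189.25246245]
 [  0.           0.           1.        ]] -0.008756583605997978 [[-0.70960784  0.46769181 -0.52699249  1.31632653]
 [ 0.70449991  0.45854678 -0.5416777   0.85785359]
 [-0.01168752 -0.7556449  -0.65487722  1.0984437 ]
 [ 0.          0.          0.          1.        ]]
top [[357.3272714    0.         253.3435033 ]
 [  0.         357.3272714  188.97437423]
 [  0.           0.           1.        ]] 0.0009639626729849198 [[-5.35147138e-06 -9.91783103e-01  1.27930749e-01  3.66945328e-01]
 [-9.99791290e-01  2.61890344e-03  2.02612261e-02  3.71620469e-02]
 [-2.04297800e-02 -1.27903940e-01 -9.91576122e-01  1.36618849e+00]
 [ 0.00000000e+00  0.00000000e+00  0.00000000e+00  1.00000000e+00]]
[[292.62247895   0.         260.06170753]
 [  0.         292.62247895 191.76935977]
 [  0.           0.           1.        ]] -0.035726490630813276 [[ 9.99999649e-01  2.93488591e-04  7.85369969e-04  1.29500839e-03]
 [-6.82849445e-04 -2.58420648e-01  9.66032247e-01 -1.42228684e-01]
 [ 4.86475259e-04 -9.66032444e-01 -2.58420356e-01  6.59833814e-02]
 [ 0.00000000e+00  0.00000000e+00  0.00000000e+00  1.00000000e+00]]
```

```bash
python3 - <<'E'
import cv2
for n in ['scene','top']:
    a=cv2.imread(f'pics/{n}0.png');cv2.imwrite(f'pics/{n}0b.png',cv2.resize(a,(800,600),interpolation=cv2.INTER_CUBIC))
E
```

```text
(no output)
```

View pics/scene0b.png

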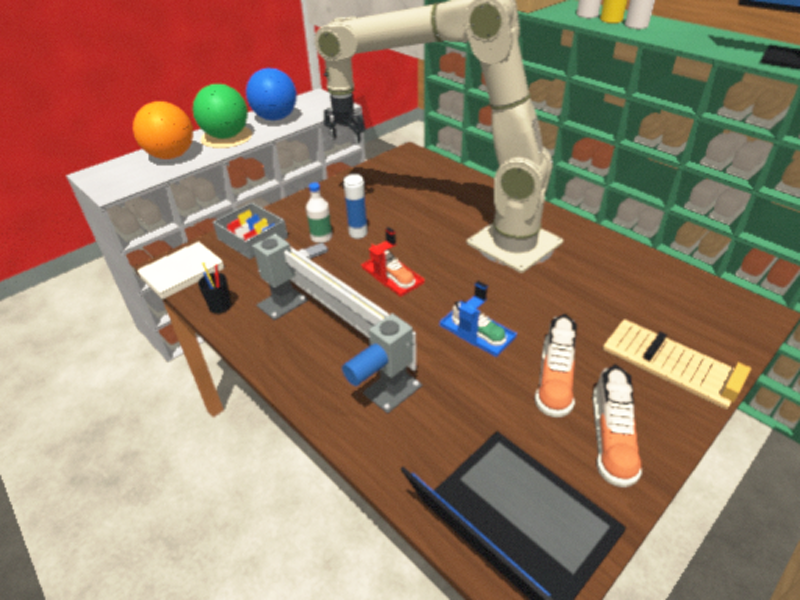

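View pics/top0b.png

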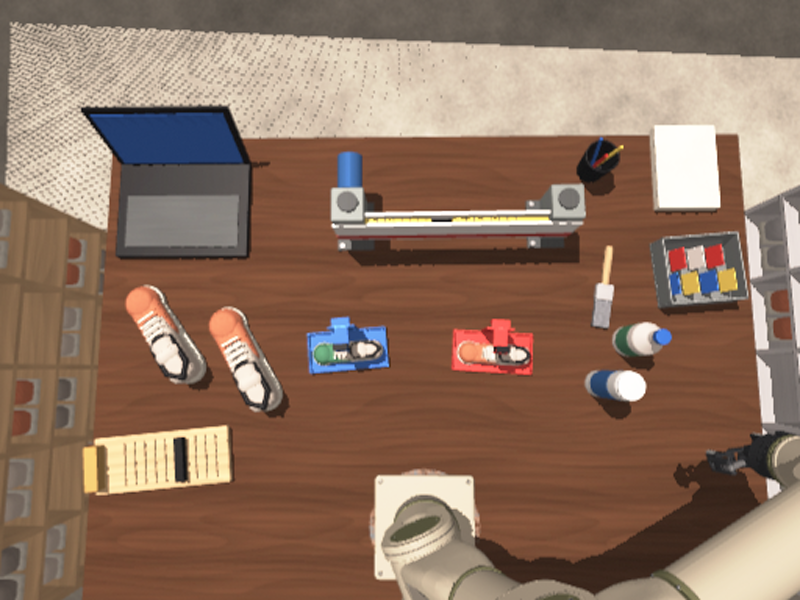

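```bash
python3 - <<'E'
import cv2
a=cv2.imread('pics/top0.png')[112:247,205:383];cv2.imwrite('pics/topc.png',cv2.resize(a,None,fx=4.4,fy=4.4,interpolation=cv2.INTER_CUBIC))
E
```

```text
(no output)
```

View pics/topc.png

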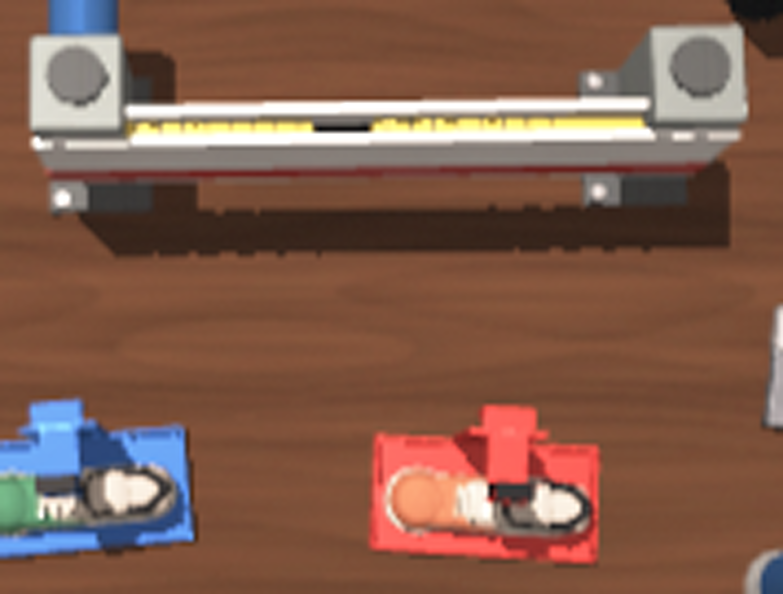

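```bash
cat > h.py <<'E'
import numpy as np,cv2
from station import get_obs,grab_frame
from scipy.spatial.transform import Rotation as R
def ray(f,uv,pose):
    K=f['K'];k=f['k1']
    p=cv2.undistortPoints(np.array([[uv]],float),K,np.array([k,0,0,0.]))[0,0]
    return pose[:3,:3]@np.array([p[0],p[1],1]),pose[:3,3]
def atz(f,uv,z,pose=None):
    pose=f['pose'] if pose is None else pose
    d,o=ray(f,uv,pose);return o+d*(z-o[2])/d[2]
def proj(f,P,pose=None):
    pose=f['pose'] if pose is None else pose
    Ti=np.linalg.inv(pose)
    q=cv2.projectPoints(np.atleast_2d(P).astype(float),cv2.Rodrigues(Ti[:3,:3])[0],Ti[:3,3],f['K'],np.array([f['k1'],0,0,0.]))[0]
    return q[:,0]
def wpose(f,o):
    T=np.eye(4);T[:3,:3]=R.from_quat(o['ee_rot']).as_matrix();T[:3,3]=o['tcp_pos'];return T@f['T_tool_cam']
def toolshift(o,d): # world vec -> tool mm
    return R.from_quat(o['ee_rot']).inv().apply(d)*1000
E
python3 - <<'E'
from h import *
f=grab_frame('top');c=lambda x,y:(205+(x+.5)/4.4-.5,112+(y+.5)/4.4-.5)
P=lambda n,xy,z:print(n,atz(f,c(*xy),z).round(4))
P('lipL',(33,141),.19);P('lipR',(743,133),.19);P('lipl2',(130,141),.19);P('lipr2',(648,134),.19)
P('gapL',(313,127),.17);P('gapR',(372,127),.17)
tr=[atz(f,c(*q),.003) for q in [(376,433),(600,447),(597,563),(370,549)]]
for t in tr:print(t.round(4))
print('ctr',np.mean(tr,0),'yaw',np.degrees(np.arctan2(*( -(tr[1]-tr[0])[[0,1]]*[-1,1]))))
P('tab',(510,488),.172)
P('tongueL',(487,406),.126);P('tongueR',(536,408),.126)
o=get_obs();print(R.from_quat(o['ee_rot']).as_matrix().round(3))
E
```

```text
lipL [0.6736 0.2007 0.19  ]
lipR [ 0.677  -0.3417  0.19  ]
lipl2 [0.6732 0.126  0.19  ]
lipr2 [ 0.6766 -0.2697  0.19  ]
gapL [ 0.6889 -0.0153  0.17  ]
gapR [ 0.6886 -0.0612  0.17  ]
[ 0.4616 -0.0749  0.003 ]
[ 0.4492 -0.2676  0.003 ]
[ 0.3502 -0.262   0.003 ]
[ 0.362  -0.0685  0.003 ]
ctr [ 0.40574901 -0.16824883  0.003     ] yaw -3.6688329228696435
tab [ 0.4082 -0.1613  0.172 ]
tongueL [ 0.4742 -0.1525  0.126 ]
tongueR [ 0.4726 -0.1909  0.126 ]
[[ 0.345 -0.     0.939]
 [-0.939  0.001  0.345]
 [-0.001 -1.    -0.   ]]
```

```bash
python3 -m jog '[0,-35,0,0,0, 0,-35,0,0,0, 0,-30,0,0,0, -29,0,29,0,0, -29,0,29,0,0, -29,0,29,0,0, -29,0,29,0,0, -29,0,29,0,0]' && python3 -m jog '[-29,0,29,0,0, -29,0,29,0,0, -29,0,29,0,0, -29,0,29,0,0, -29,0,29,0,0, -29,0,29,0,0, 0,0,0,-7,0, 0,0,0,-7,0]' && python3 -m jog '[0,0,0,-7,0, 0,0,0,-7,0, 0,0,0,-7,0, 0,0,0,-7,0, 0,0,0,-7,0, 0,0,0,-7,0, 0,0,0,-7,0, 0,0,0,-3,0]'
python3 - <<'E'
from h import *
o=get_obs();f=grab_frame('wrist');T=wpose(f,o)
M=R.from_quat(o['ee_rot']).as_matrix();print(o['tcp_pos'],M.round(3),np.degrees(np.arctan2(M[1,0],M[0,0])),o['force'])
cv2.imwrite('pics/w1.png',cv2.resize(f['pixels'],(800,600),interpolation=cv2.INTER_CUBIC))
np.save('w1T.npy',T)
E
```

```text
time_s: 0.87
tcp_pos: [0.3019, -0.3987, 0.3312]
ee_rot: [0.58, -0.405, 0.405, -0.58]
force: [1.6, 0.3, 1.6]
opening: 0.0424
time_s: 1.53
tcp_pos: [0.4058, -0.1748, 0.3315]
ee_rot: [0.626, -0.328, 0.328, -0.626]
force: [0.4, -1.3, -0.2]
opening: 0.0431
time_s: 2.2
tcp_pos: [0.4048, -0.1773, 0.3312]
ee_rot: [0.707, -0.021, 0.021, -0.707]
force: [0.2, -0.2, 0.7]
opening: 0.0427
[ 0.40481611 -0.17730188  0.33122056] [[ 0.998 -0.     0.06 ]
 [-0.06  -0.     0.998]
 [-0.    -1.    -0.   ]] -3.4336637202785325 [ 0.24477127 -0.22959701  0.68031678]
```

View pics/w1.png

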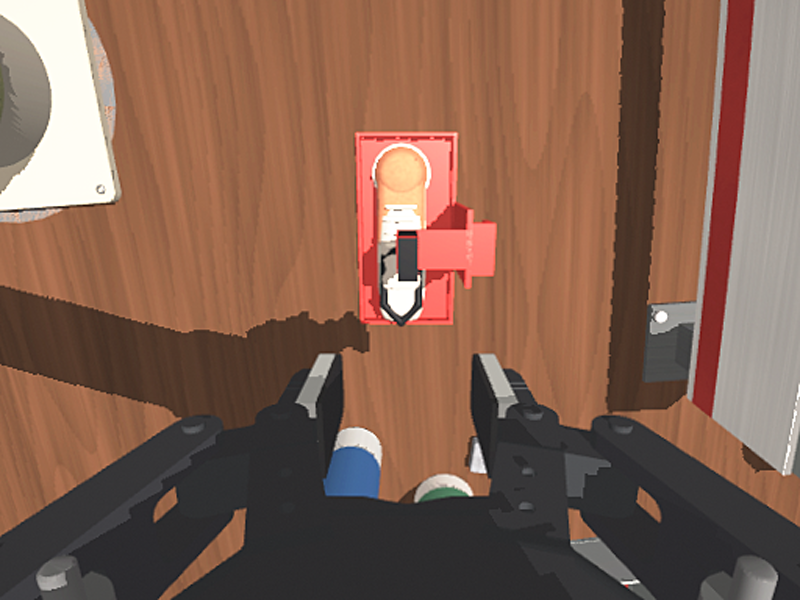

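```bash
python3 - <<'E'
from h import *
T=np.load('w1T.npy');f=grab_frame('wrist');o=get_obs()
v=lambda x,y:((x+.5)*.64-.5,(y+.5)*.64-.5)
P=lambda n,q,z:print(n,atz(f,v(*q),z,T).round(4))
t=atz(f,v(407.5,259),.172,T)
P('tab',(407.5,259),.172);P('tab top',(407.5,236),.172);P('tab bot',(407.5,282),.172)
P('hook end t',(496,222),.126);P('hook end b',(495,276),.126)
tr=[atz(f,v(*q),.01,T) for q in[(356,132),(458,132),(454,325),(357,325)]];print(np.array(tr).round(4),np.mean(tr,0))
print(toolshift(o,t-o['tcp_pos']))
P('lip',(727,130),.19);P('lip',(700,400),.19)
E
```

```text
tab [ 0.4074 -0.1657  0.172 ]
tab top [ 0.4083 -0.1504  0.172 ]
tab bot [ 0.4065 -0.1814  0.172 ]
hook end t [ 0.4753 -0.1494  0.126 ]
hook end b [ 0.4741 -0.191   0.126 ]
[[ 0.364  -0.0677  0.01  ]
 [ 0.4617 -0.0735  0.01  ]
 [ 0.4513 -0.2678  0.01  ]
 [ 0.3481 -0.2617  0.01  ]] [ 0.40627371 -0.16770926  0.01      ]
[  1.7846683  159.25723941  11.75419712]
lip [ 0.6024 -0.0956  0.19  ]
lip [ 0.6045 -0.273   0.19  ]
```

```bash
python3 -m jog '[2,0,11,0,0, 0,40,0,0,0, 0,40,0,0,0, 0,40,0,0,0, 0,30,0,0,0, 0,20,0,0,0, 0,15,0,0,0, 0,10,0,0,0]' 60 && python3 -m jog '[0,0,0,0,1, 0,0,0,0,1, 0,0,0,0,1, 0,0,0,0,1, 0,0,0,0,1, 0,0,0,0,1, 0,0,0,0,1, 0,0,0,0,1]' 60
```

```text
time_s: 2.97
tcp_pos: [0.4071, -0.1654, 0.1346]
ee_rot: [-0.706, 0.025, -0.024, 0.707]
force: [-0.0, 0.2, -0.5]
opening: 0.0424
time_s: 3.63
tcp_pos: [0.4079, -0.1666, 0.1368]
ee_rot: [0.707, -0.024, 0.024, -0.707]
force: [-0.8, 0.8, 2.4]
opening: 0.0129
```

```bash
python3 -m jog '[0,-10,0,0,1, 0,-20,0,0,1, 0,-25,0,0,1, 0,-25,0,0,1, 0,-25,0,0,1, 0,-20,0,0,1, 0,0,0,-2,1, 0,0,0,-2,1]' && python3 -m jog '[15,0,0,0,1, 25,0,5,0,1, 25,0,15,0,1, 25,0,20,0,1, 25,0,20,0,1, 25,0,20,0,1, 20,0,20,0,1, 10,0,15,0,1]' && python3 -m jog '[15,0,10,0,1, 10,0,5,0,1, 5,0,0,0,1, 0,0,0,0,1, 0,0,0,0,1, 0,0,0,0,1, 0,0,0,0,1, 0,0,0,0,1]' 
python3 - <<'E'
from h import *
o=get_obs();f=grab_frame('wrist');T=wpose(f,o)
M=R.from_quat(o['ee_rot']).as_matrix();print(o['tcp_pos'],M.round(3),np.degrees(np.arctan2(M[1,0],M[0,0])),o['force'],o['ft_torque'])
cv2.imwrite('pics/w2.png',cv2.resize(f['pixels'],(800,600),interpolation=cv2.INTER_CUBIC))
np.save('w2T.npy',T)
E
```

```text
time_s: 4.3
tcp_pos: [0.4082, -0.1666, 0.2632]
ee_rot: [0.708, 0.002, -0.001, -0.707]
force: [1.3, 0.5, -4.2]
opening: 0.0133
time_s: 4.97
tcp_pos: [0.5789, -0.0488, 0.2613]
ee_rot: [-0.707, -0.001, 0.001, 0.708]
force: [-0.2, -0.0, -3.1]
opening: 0.0137
time_s: 5.63
tcp_pos: [0.6069, -0.0366, 0.2616]
ee_rot: [0.707, 0.001, -0.001, -0.707]
force: [0.2, 0.6, -4.1]
opening: 0.0136
[ 0.60693785 -0.03656329  0.26157851] [[ 1.     0.    -0.002]
 [ 0.002 -0.001  1.   ]
 [ 0.    -1.    -0.001]] 0.11022933670558104 [ 0.16901222  0.6478776  -4.06866329] [-0.01409369  0.02963307  0.00250865]
```

View pics/w2.png

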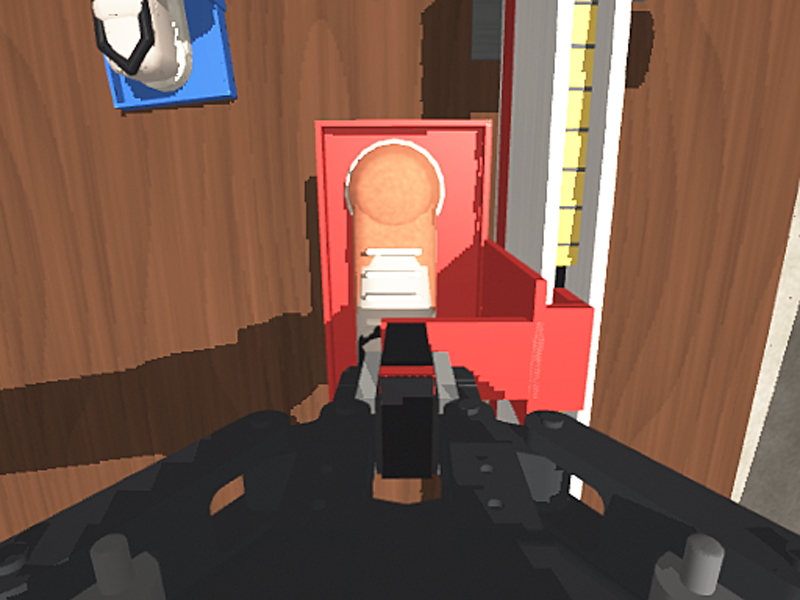

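```bash
python3 - <<'E'
from h import *
T=np.load('w2T.npy');f=grab_frame('wrist');o=get_obs()
v=lambda x,y:((x+.5)*.64-.5,(y+.5)*.64-.5)
P=lambda n,q,z:print(n,atz(f,v(*q),z,T).round(4))
P('gapYplus',(568,266),.178)
P('lipL',(561,100),.19);P('lipR',(570,100),.19);P('lipL',(546,290),.19);P('lipR',(556,290),.19)
P('rearL far',(620,0),.196);P('rearR far',(631,0),.196);P('rearR',(607,280),.196)
z=.2616-.0108
P('hook +y end',(593,307),z);P('hook -y end',(585,410),z)
P('arm+y',(450,318),z)
P('plate right top',(545,280),z);P('tray TL',(317,122),z-.116);P('tray TR',(491,121),z-.116)
P('tabTL',(386,323),z+.046);P('tabTR',(428,323),z+.046)
E
python3 - <<'E'
import cv2
a=cv2.imread('pics/w2.png')[220:450,330:660];cv2.imwrite('pics/w2c.png',cv2.resize(a,None,fx=2.4,fy=2.4,interpolation=cv2.INTER_CUBIC))
E
```

```text
gapYplus [ 0.6894 -0.015   0.178 ]
lipL [0.6755 0.0611 0.19  ]
lipR [0.6795 0.0612 0.19  ]
lipL [ 0.6755 -0.0245  0.19  ]
lipR [ 0.6803 -0.0245  0.19  ]
rearL far [0.695 0.099 0.196]
rearR far [0.6996 0.0991 0.196 ]
rearR [ 0.702  -0.0182  0.196 ]
hook +y end [ 0.6733 -0.0157  0.2508]
hook -y end [ 0.6748 -0.0557  0.2508]
arm+y [ 0.6233 -0.0198  0.2508]
plate right top [ 0.6556 -0.0061  0.2508]
tray TL [0.5582 0.0576 0.1348]
tray TR [0.6548 0.0584 0.1348]
tabTL [ 0.603  -0.0068  0.2968]
tabTR [ 0.6133 -0.0068  0.2968]
```

View pics/w2c.png

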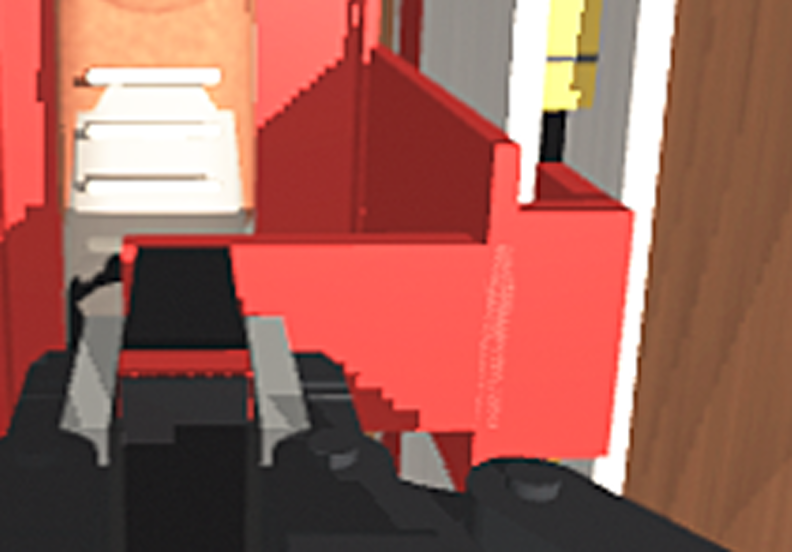

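```bash
python3 -m jog '[3,0,-1,-0.3,1, 3,0,-1,0,1, 3,0,0,0,1, 3,0,0,0,1, 2,0,0,0,1, 0,0,0,0,1, 0,0,0,0,1, 0,0,0,0,1]' && python3 -m jog '[0,6,0,0,1, 0,6,0,0,1, 0,6,0,0,1, 0,4,0,0,1, 0,2,0,0,1, 0,0,0,0,1, 0,0,0,0,1, 0,0,0,0,1]'
python3 - <<'E'
from h import *
o=get_obs();f=grab_frame('wrist');T=wpose(f,o)
M=R.from_quat(o['ee_rot']).as_matrix();print(o['tcp_pos'],np.degrees(np.arctan2(M[1,0],M[0,0])),o['force'],o['ft_torque'])
a=f['pixels'][140:290,210:410];cv2.imwrite('pics/w3.png',cv2.resize(a,None,fx=4,fy=4,interpolation=cv2.INTER_CUBIC))
np.save('w3T.npy',T)
E
```

```text
time_s: 6.4
tcp_pos: [0.6213, -0.0378, 0.2613]
ee_rot: [-0.707, -0.003, 0.003, 0.707]
force: [-0.1, 0.3, -3.3]
opening: 0.0137
time_s: 7.07
tcp_pos: [0.6215, -0.0378, 0.2376]
ee_rot: [0.707, 0.003, -0.003, -0.707]
force: [-0.4, -0.4, -3.7]
opening: 0.0134
[ 0.62145565 -0.03783911  0.23761333] 0.4572611068742095 [-0.39047377 -0.37761509 -3.73341305] [ 0.03751253  0.05020675 -0.01933121]
```

View pics/w3.png

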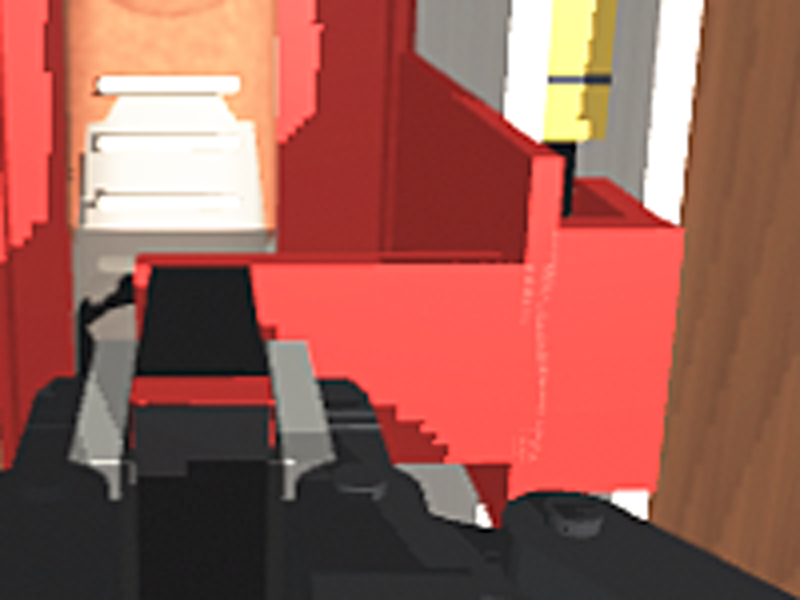

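```bash
python3 - <<'E'
from h import *
T=np.load('w3T.npy');f=grab_frame('wrist')
v=lambda x,y:(210+(x+.5)/4-.5,140+(y+.5)/4-.5)
P=lambda n,q,z:print(n,atz(f,v(*q),z,T).round(4))
P('lipL',(506,100),.19);P('lipR',(548,100),.19);P('gapend',(575,140),.178)
P('rearL',(653,100),.196);P('rearR',(694,100),.196)
P('hook+y',(683,228),.2268);P('hook-y',(659,488),.2268)
P('plate R',(562,155),.2268);P('plate L',(530,153),.2268)
P('tongue bottom inner',(575,180),.2268-.031)
P('tongue bottom outer',(618,180),.2268-.031)
E
```

```text
lipL [ 0.6724 -0.0056  0.19  ]
lipR [ 0.6794 -0.0055  0.19  ]
gapend [ 0.6884 -0.0146  0.178 ]
rearL [ 0.6944 -0.0043  0.196 ]
rearR [ 0.701  -0.0043  0.196 ]
hook+y [ 0.6883 -0.0168  0.2268]
hook-y [ 0.6895 -0.0562  0.2268]
plate R [ 0.6708 -0.0068  0.2268]
plate L [ 0.6664 -0.0065  0.2268]
tongue bottom inner [ 0.6831 -0.0176  0.1958]
tongue bottom outer [ 0.6902 -0.0175  0.1958]
```

```bash
python3 -m jog '[-0.5,0,-1,0,1, -0.5,0,-1,0,1, 0,4,0,0,1, 0,3,0,0,1, 0,3,0,0,1, 0,2,0,0,1, 0,1,0,0,1, 0,0,0,0,1]' && python3 -m jog '[0,1,0,0,1, 0,1,0,0,1, 0,1,0,0,1, 0,1,0,0,1, 0,0,0,0,1, 0,0,0,0,1, 0,0,0,0,1, 0,0,0,0,1]'
```

```text
time_s: 7.83
tcp_pos: [0.6202, -0.0398, 0.2239]
ee_rot: [-0.707, -0.003, 0.003, 0.707]
force: [-0.8, 0.6, -3.7]
opening: 0.0131
time_s: 8.5
tcp_pos: [0.6204, -0.0399, 0.2204]
ee_rot: [0.707, 0.003, -0.003, -0.707]
force: [0.2, 0.2, -4.6]
opening: 0.0137
```

```bash
python3 -m jog '[0,0.5,0,0,1, 0,0.5,0,0,1, 0,0.5,0,0,1, 0,0,0,0,1, 0,0,0,0,1, 0,0,0,0,1, 0,0,0,0,1, 0,0,0,0,1]' && python3 -m jog '[0,0.5,0,0,1, 0,0.5,0,0,1, 0,0.5,0,0,1, 0,0,0,0,1, 0,0,0,0,1, 0,0,0,0,1, 0,0,0,0,1, 0,0,0,0,1]'
```

```text
time_s: 9.17
tcp_pos: [0.6204, -0.0399, 0.2189]
ee_rot: [0.707, 0.003, -0.003, -0.707]
force: [-0.0, 0.2, -2.6]
opening: 0.0129
time_s: 9.83
tcp_pos: [0.6203, -0.0399, 0.2173]
ee_rot: [0.707, 0.003, -0.003, -0.707]
force: [0.2, 0.8, -3.4]
opening: 0.0131
```

```bash
python3 -m jog '[0,0.5,0,0,1, 0,0.5,0,0,1, 0,0.5,0,0,1, 0,0.5,0,0,1, 0,0,0,0,1, 0,0,0,0,1, 0,0,0,0,1, 0,0,0,0,1]'
```

```text
time_s: 10.5
tcp_pos: [0.6203, -0.0399, 0.2153]
ee_rot: [0.707, 0.003, -0.003, -0.707]
force: [0.7, 0.4, -3.9]
opening: 0.013
```

```bash
python3 -m jog '[0,0.5,0,0,1, 0,0.5,0,0,1, 0,0.5,0,0,1, 0,0.5,0,0,1, 0,0,0,0,1, 0,0,0,0,1, 0,0,0,0,1, 0,0,0,0,1]'
```

```text
time_s: 11.17
tcp_pos: [0.6203, -0.0399, 0.2133]
ee_rot: [0.707, 0.003, -0.003, -0.707]
force: [-0.5, -0.4, -3.3]
opening: 0.013
```

```bash
python3 -m jog '[0,0.5,0,0,1, 0,0.5,0,0,1, 0,0.5,0,0,1, 0,0.5,0,0,1, 0,0.5,0,0,1, 0,0.5,0,0,1, 0,0,0,0,1, 0,0,0,0,1]'
```

```text
time_s: 11.83
tcp_pos: [0.6203, -0.0399, 0.2103]
ee_rot: [0.707, 0.003, -0.003, -0.707]
force: [-0.5, 0.4, -4.0]
opening: 0.0133
```

```bash
python3 -m jog '[0,0.5,0,0,1, 0,0.5,0,0,1, 0,0.5,0,0,1, 0,0.5,0,0,1, 0,0,0,0,1, 0,0,0,0,1, 0,0,0,0,1, 0,0,0,0,1]'
```

```text
time_s: 12.5
tcp_pos: [0.6204, -0.0399, 0.2084]
ee_rot: [0.707, 0.003, -0.003, -0.707]
force: [-0.1, -0.4, -3.8]
opening: 0.0129
```

Bridge now about 2 mm above the lip by kinematics; keep feeling down.

```bash
python3 -m jog '[0,0.4,0,0,1, 0,0.4,0,0,1, 0,0.4,0,0,1, 0,0,0,0,1, 0,0,0,0,1, 0,0,0,0,1, 0,0,0,0,1, 0,0,0,0,1]'
```

```text
time_s: 13.17
tcp_pos: [0.6203, -0.0399, 0.2071]
ee_rot: [0.707, 0.003, -0.003, -0.707]
force: [0.1, 0.0, -4.0]
opening: 0.0136
```

```bash
python3 -m jog '[0,0.3,0,0,1, 0,0.3,0,0,1, 0,0,0,0,1, 0,0,0,0,1, 0,0,0,0,1, 0,0,0,0,1, 0,0,0,0,1, 0,0,0,0,1]'
```

```text
time_s: 13.83
tcp_pos: [0.6203, -0.0399, 0.2068]
ee_rot: [0.707, 0.003, -0.003, -0.707]
force: [-4.2, -0.5, 4.0]
opening: 0.0131
```

```bash
python3 -m jog '[0,0.3,0,0,1, 0,0.3,0,0,1, 0,0,0,0,1, 0,0,0,0,1, 0,0,0,0,1, 0,0,0,0,1, 0,0,0,0,1, 0,0,0,0,1]'
```

```text
time_s: 14.5
tcp_pos: [0.6203, -0.0399, 0.2067]
ee_rot: [0.707, 0.003, -0.003, -0.707]
force: [-6.8, -0.1, 7.8]
opening: 0.0132
```

```bash
python3 -m jog '[0,-0.3,0,0,1, 0,0,0,0,1, 0,0,0,0,1, 0,0,0,0,0.6, 0,0,0,0,0.5, 0,0,0,0,0.3, 0,0,0,0,0.2, 0,0,0,0,0.2]'
python3 - <<'E'
from h import *
o=get_obs();f=grab_frame('wrist');print(o['tcp_pos'],o['force'],o['opening'])
a=f['pixels'][140:290,210:410];cv2.imwrite('pics/w4.png',cv2.resize(a,None,fx=4,fy=4,interpolation=cv2.INTER_CUBIC))
E
```

```text
time_s: 15.17
tcp_pos: [0.6204, -0.0398, 0.2061]
ee_rot: [-0.707, -0.003, 0.003, 0.707]
force: [-1.0, 1.1, 0.5]
opening: 0.0342
[ 0.62042235 -0.03984823  0.20608791] [-1.02630329  1.12495943  0.5481955 ] 0.03422311975642316
```

View pics/w4.png

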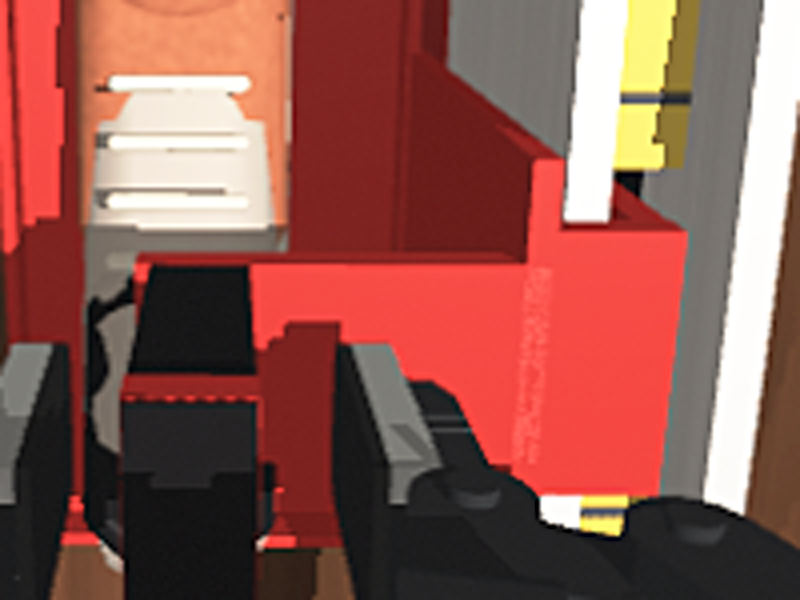

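The released carrier sits seated: the lip passes under the bridge (white strip entering at (590,220)), and the fingers are clear of the tab on both sides. Retreating upward next.

```bash
python3 -m jog '[0,-5,0,0,0.2, 0,-10,0,0,0.2, 0,-20,0,0,0.2, 0,-25,0,0,0.2, 0,-25,0,0,0.2, 0,-25,0,0,0.2, 0,-20,0,0,0.2, 0,0,0,0,0.2]' && python3 -m jog '[-20,0,0,0,0.2, -25,0,0,0,0.2, -25,0,0,0,0.2, -25,0,0,0,0.2, -25,0,0,0,0.2, -10,0,0,0,0.2, 0,0,0,0,0.2, 0,0,0,0,0.2]'
python3 - <<'E'
from h import *
f=grab_frame('scene');a=f['pixels'][135:285,150:350];cv2.imwrite('pics/s5.png',cv2.resize(a,None,fx=4,fy=4,interpolation=cv2.INTER_CUBIC))
p=np.array([[.6755,-.04,.19],[.62,-.0395,.2425]])
print((proj(f,p)-[150,135])*4)
E
```

```text
time_s: 15.88
tcp_pos: [0.6216, -0.0395, 0.3421]
ee_rot: [0.707, 0.005, -0.0, -0.707]
force: [1.0, 0.7, 0.0]
opening: 0.0341
time_s: 16.55
tcp_pos: [0.4906, -0.0411, 0.3369]
ee_rot: [0.707, 0.003, -0.002, -0.707]
force: [-0.4, -0.1, 0.3]
opening: 0.0339
[[282.74742774 191.6964386 ]
 [321.93034027 125.00985373]]
```

View pics/s5.png

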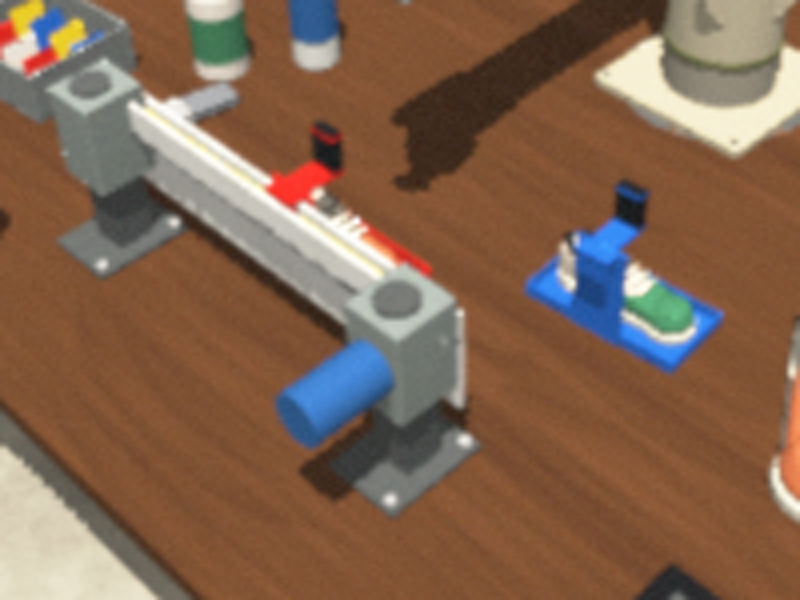

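The carrier hangs upright on the lip. Its tab top is at (326,126), against (322,125) predicted for fully home, and the blue carrier looks undisturbed.

```bash
python3 -c "
from station import hand_in;print(hand_in())"
```

```text
the job is handed in; nothing more can be done
None
```

The red carrier is hanging on the rail lip, released, and the job is handed in. The last move ended at 16.6 s of the 58 s allowed.

- **Finding the gap:** the top and wrist cameras agreed within about 1 mm on its +y end. I aligned the hook to it and went straight in, so I never had to feel along the strip.
- **Lowering:** I came down in steps of 1 mm or less. The tongue passed strip height with no resistance, and first contact came with the bridge at 190 mm by kinematics, which is the lip's height. The highest contact force I read was about 12 N vertically and 7 N sideways. I only read the force at the end of each move, so a brief peak in between would not show.
- **Last checks:** after release, the wrist picture shows the lip under the bridge and both fingers clear of the tab. The final scene picture shows the carrier upright, with its tab top within about 1 native pixel of the position predicted for fully home. The blue carrier, the bottle and the spray can look unmoved; the shoes and brush were only partly in that view.
- **Disagreement:** early estimates of the lip's x position from the two cameras differed by 2–3 mm. A second, closer wrist measurement settled it, and no check failed.

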